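# Valve key out of the slide-lid case

### The job

Open the orange case: lift the front end of its grey lid over the lip, slide it out of its grooves, and lay it flat, handle up, in the middle of the black mat and lined up with the mat's long side. Then take the yellow-handled T key out of the case and fit it on the red valve's square stem, turning it by feel until it drops fully home; let go of it there. Leave the red nozzle standing in the case and do not disturb the other things on the bench.

Things in the scene. Friction and masses are not known exactly. Their poses are not given: they have to be found in the camera images.
- case: Orange open-topped case, fixed to the bench, 212 long (its x) x 134 wide (its y) x 90 high. Origin: centre of its underside; x towards the lip, z up. The lid lies on two side ledges at height 70 (|y| 52 to 61) between groove sides at |y| 61. Walls: sides 80 high in the front half, rear 86. Inside: floor at height 8, |x| below 100, |y| below 52.
- lid_center (a point): Centre of the grey lid's plate, 196 (its x) x 116 (its y) x 5 thick, about 0.2 kg, loose. Axes as the case's when closed: x towards the lip, z up. 2.5 above the plate's underside.
- lid_grip (a point): Grip point in the lid's upright yellow handle bar: 12 thick (lid x), 60 long (lid y), from the plate's top up to 29 above its underside. This point is 66 ahead (+x) of the lid's centre and 18 above the lid's underside, 11 below the bar's top.
- mat: Black rubber mat fixed to the bench, 230 (its x) x 150 (its y) x 3 thick; origin at the centre of its underside. The lid's long side goes along the mat's x, either way round.
- key_center (a point): Centre of the T key, 29 above its underside; 0.35 kg, loose, upright in the front or rear half of the case, bar across the case. Dark hub 44 x 44 x 32 high, with a square socket 28 x 28 (sides along key x, y), 26 deep, open below. On top a yellow bar 80 long (key x) x 14 thick (key y), from 32 to 58 above the underside: pinch it there with the fingertips clear of the hub.
- valve_seat (a point): Centre of the flat top of the red valve block (90 x 90 x 40 high, fixed to the bench); 40 above the bench, on the stem's axis. Fully home, the key's underside rests on this face; until its socket lines up with the square it rests 12 higher, on the square's corners.
- nozzle_center (a point): Centre of the red nozzle with a brass ring, 36 diameter x 55 high, standing upright in the other half of the case; stays there.
- lid_front (a point): Middle of the lid's front lower edge: 98 ahead (+x) of the lid's centre, at the underside of the plate; the edge that must clear the lip.
- coupling: Bystander: aluminium hose coupling, 68 diameter x 55 high, upright; origin at its underside.
- grease: Bystander: blue can, 64 diameter x 100 high; origin at its underside.
- wrench: Bystander: steel wrench, 180 long, lying flat.
- torch: Bystander: black torch with a yellow head, 160 long, 55 high, lying.
- radio: Bystander: black hand radio with a stub aerial, 200 long in all, 32 high, lying near the robot.
- case_lip (a point): Middle of the top of the front lip (height 76, case x 100 to 106), 6 above the ledges and 2 ahead of the closed lid's front edge. The lid must be raised 7 to 10 (level, or its front end only) to pass over it.
- case_strips (a point): Front end (case x = 0), on the middle line, at height 86, of the two black strips that overhang the lid's long edges over the case's rear half (|y| above 51), undersides at 86, tops at 90. Under them the lid can rise 11 but not come out: slide it towards the case's +x; after about 105 it is clear of them and can be lifted away.
- stem_top (a point): Tip of the brass stem on the valve, 63 above the bench, 23 above the valve's top: a 22 x 22 square 12 high, then a round nose 25.6 diameter (5 high, then tapering over 6 to 14 diameter) that centres the key. The square's angle is its own, not told here: press lightly (5 to 15 N) and turn the key, a quarter turn at most, till it drops the last 12. Stem stiff: turns only above 4 N m.
Things that resemble listed ones, but are neither listed nor needed, are in the scene too. What is shaped like the part that bears valve_seat but green or purple is not meant.

How it is judged (in metres and radians):
On the way, in this order (a step that is already met when the one before it is completed fails the run):
1. the lid's front edge is raised over the lip while its rear is still in the grooves (z of lid_front in the frame of case above 0.076 m and z of lid_center in the frame of case below 0.092 m and x of lid_center in the frame of case below 0.05 m), for 0.1 s.
2. the lid is slid out along its grooves, past the lip (x of lid_center in the frame of case above 0.055 m and z of lid_center in the frame of case below 0.095 m and y of lid_center in the frame of case between -0.012 and 0.012 m), for 0.05 s.
3. the lid lies flat on the mat, handle up, let go (x of lid_center in the frame of mat between -0.035 and 0.035 m and y of lid_center in the frame of mat between -0.03 and 0.03 m and z of lid_center in the frame of mat below 0.009 m and angle between lid_center's own z axis and vertical below 0.06 rad and angle between the x axis of lid_center and the x axis of mat, either way round below 0.3 rad and contact force between the fingers and lid below 0.1 N), for 0.2 s.
4. the key is lifted out of the case (height (world z) of key_center above 0.11 m), for 0.1 s.
At the end, for the whole second after the job is handed in: Key upright over the stem, underside within 4 mm of the valve's top, centre within 8 mm of the axis. Lid flat on the mat, handle up, centre within 35 mm along and 30 mm across, long side within 0.3 rad. Nozzle upright, within 40 mm of its start. All at rest, let go (horizontal distance between key_center and valve_seat below 0.008 m and z of key_center in the frame of valve_seat below 0.033 m and angle between key_center's own z axis and vertical below 0.1 rad and linear speed of each of key, lid below 0.02 m/s and x of lid_center in the frame of mat between -0.035 and 0.035 m and y of lid_center in the frame of mat between -0.03 and 0.03 m and z of lid_center in the frame of mat below 0.009 m and angle between lid_center's own z axis and vertical below 0.06 rad and angle between the x axis of lid_center and the x axis of mat, either way round below 0.3 rad and distance of nozzle_center from where it was at the start of the episode below 0.04 m and angle between nozzle_center's own z axis and vertical below 0.15 rad); the robot touches nothing.
It fails at once if the nozzle is taken out of the case or knocked over (distance of nozzle_center from where it was at the start of the episode above 0.06 m or angle between nozzle_center's own z axis and vertical above 0.6 rad).
It fails at once if another thing on the bench (coupling, can, wrench, torch, radio) is pushed more than 30 mm (distance of any of coupling, grease, wrench, torch, radio from where it was at the start of the episode above 0.03 m).
It also fails if it takes over 64 s, if anything falls off the work surface, if the arm or the gripper's body presses on something with over 40 N, if the wrist force passes 120 N, or if a joint passes its speed limit or range.

### The arm

A 7-joint arm with a two-finger parallel gripper is mounted at the origin on the work surface. World frame = base frame: x ahead of the robot, y to its left, z up, the work surface at z = 0. Lengths are in mm, angles in rad, forces in N, time in s.
With the tool pointing down it reaches from about 400 to 875 mm from the base axis. Payload 4.4 kg.
Tool frame: the origin (TCP) lies midway between the tips of the shut fingers; the grasp point (between the pads) lies 19 mm behind it; z points along the fingers, y is the direction in which the jaws open and shut (so a half turn about z gives the same grasp; the last joint's range is limited). The gripper opens to 85 mm and grips with 20 to 120 N. Pads are 22 mm wide; open, the fingers measure 114 mm over their backs; the gripper's body (76 mm by 85 mm) begins 54 mm behind the grasp point. The pads swing forward as they close: fully open they stand 13 mm farther back than shut.
Start: joints at [1.117, 0.628, 0.038, 1.517, -0.027, 0.996, -0.02], TCP at [245.827, -601.736, 231.313] pointing down, gripper open.
Joint ranges: [-3.06, 3.06], [-0.37, 2.12], [-1.25, 1.32], [0.18, 2.47], [-1.1, 4.24], [0.23, 1.98], [-2.94, 2.94]. Speed limits (rad/s): [2.57, 2.57, 3.14, 3.14, 3.14, 3.14, 3.14].

### API

Orientations are given as [roll, pitch, yaw] about the fixed x, y, z axes, in that order (R = Rz(yaw) Ry(pitch) Rx(roll)).
In Python, from cell import * gives the robot as it stands. The module is installed in compiled form; this text tells all that it offers.
- The arm moves only by the tool move_arm, never from a script. Its argument "series" is a list of rows, each a list of 2 entries, a list of its own where there are three numbers: the shift along the tool's x, y, z in m, then the turn about the tool's z in rad. In form: [[[x, y, z], yaw], ...]. A call has 1 to 5 rows; each row is the pose to reach, as a shift and turn from the pose measured when the call began, along the tool's axes at that moment; what a row does not reach only later rows make up. A row lasts 1/8 s, in which the tool goes at most 62.5 mm and 10.7 degrees, less where a joint would pass 70% of its speed; a pose out of reach is approached as far as the arm can. A call with a gripper value outside its range is refused whole. "claw" is the opening, from 0 (shut) to 1 (fully open), set as the call begins (left out, the last holds). The fingers move at their own pace and stop on an object; the grip force is fixed at half the most. Time passes only in rows, so rows that repeat a pose let the fingers close. It gives the time, the measured TCP pose, the force and the opening at its end, in the units of the state.
- read_state(): the state, without advancing time (a new reading comes with each control period).
- get_image(name): name is "scene" or "top" or "wrist"; returns the picture (400x640x3 uint8, blue, green, red); there is no depth.
- camera_model(name): a dict with "fov_y" (degrees; the focal length in pixels is half the picture's height over the tangent of half this angle, whatever the lens; pixels are square), "cx", "cy" (the principal point, pixels), "k1" (the pictures are not rectified: a ray, as slopes to the right and down, at radius r is drawn at 1 + k1 r^2 times it, then the intrinsics apply), "pose" (4x4, takes a point from camera to world coordinates); the wrist camera has in their place "tool_from_camera" (4x4, takes a point from camera to tool coordinates, whose origin is the TCP and whose axes are the flange's). Camera axes: x right, y down, z forward; pixel columns grow to the right and rows downward; lengths in mm; the calibration is good to about 2 mm. A picture is of the moment at which its call begins: read the wrist's pose just before it. camera_model takes no time and is no camera call.
- finish_job(): hands the job in, once; it reports no verdict.
The state is a dict: "clock": time; "qpos": joint angles; "qd": joint speeds; "tau": joint torques, N m; "eef_pos": TCP position; "tool_rot": TCP orientation; "force": force on the tool from outside, world axes, zero at the start; "torque": the same for the moment, N m; "width": finger opening in mm.
Only numpy, scipy, OpenCV 4.12 (cv2) and the standard library are available. Lean on these libraries where they do the work, as an engineer would, in place of code of your own. Each camera call takes 0.05 s, during which the arm holds its last target. There are 200 camera calls.

## Working session

There is one attempt and no reset: what is moved stays moved. The work goes in short steps, Python scripts to look and compute and a tool call to move; the robot and the scene stay as the last step left them, time stands still between calls to the robot, and variables do not carry over. Pictures are saved under pics/ and viewed, about 8 in all and at most 12, crops included, and the job is handed in when it is done.

Besides the shell and the picture viewer there is one more tool, called after "Request:" as name(argument=value, ...) on one line, values as JSON. move_arm: Moves the arm, as the interface text tells. Its arguments: {"type":"object","properties":{"series":{"type":"array"},"claw":{"type":"number"}},"required":["series"]}

```bash
mkdir -p pics
python3 - <<'E'
from cell import *
import cv2
print(read_state())
for n in ("scene","top","wrist"):
    print(n,camera_model(n))
a=get_image("scene");b=get_image("top")
cv2.imwrite("pics/s0.png",a);cv2.imwrite("pics/t0.png",b)
E
```

```text
{'clock': 0.0, 'qpos': array([ 1.11714562,  0.62935739,  0.03839915,  1.51839629, -0.02698441,
        0.9962831 , -0.0200076 ]), 'qd': array([ 1.18854086e-04,  1.35882321e-03,  9.45314332e-06, -7.37857996e-05,
        4.94700639e-04, -1.40889690e-03,  1.85956052e-03]), 'tau': array([ 3.11989033e-04, -5.63400292e+01,  1.22613855e+00, -1.93445778e+01,
        1.09859221e-02,  1.04722913e-02, -1.43669200e-05]), 'eef_pos': array([ 245.6337627 , -601.11207554,  230.37195859]), 'tool_rot': array([-3.13966535e+00,  1.45075150e-05,  3.87885579e-01]), 'force': array([ 0.0090755 ,  0.85146414, -0.44367538]), 'torque': array([-0.04806601,  0.00693434,  0.01703961]), 'width': 85.52012947082102}
scene {'fov_y': 53.73352334067809, 'cx': 319.2922844321107, 'cy': 202.74202803543383, 'k1': -0.09329323701769487, 'pose': array([[-2.52962746e-01,  7.45988878e-01, -6.16044189e-01,
         1.22813846e+03],
       [ 9.67409484e-01,  1.87570125e-01, -1.70106843e-01,
         2.50889400e+02],
       [-1.13463273e-02, -6.38997686e-01, -7.69124969e-01,
         9.33769562e+02],
       [ 0.00000000e+00,  0.00
[... 298 characters left out ...]
2e-02,  1.72161759e-02,
         2.33150496e+01],
       [-1.31405955e-02, -1.91672902e-01, -9.81370890e-01,
         1.14790515e+03],
       [ 0.00000000e+00,  0.00000000e+00,  0.00000000e+00,
         1.00000000e+00]])}
wrist {'fov_y': 64.87338904135305, 'cx': 316.98933194957755, 'cy': 199.89757576902707, 'k1': -0.0009206064978203653, 'tool_from_camera': array([[-1.02918832e-04, -9.60196337e-01, -2.79325945e-01,
         7.06080742e+01],
       [ 9.99998998e-01,  2.95635202e-04, -1.38471407e-03,
         9.92825053e-01],
       [ 1.41217596e-03, -2.79325807e-01,  9.60195344e-01,
        -1.43103762e+02],
       [ 0.00000000e+00,  0.00000000e+00,  0.00000000e+00,
         1.00000000e+00]])}
```

View pics/s0.png

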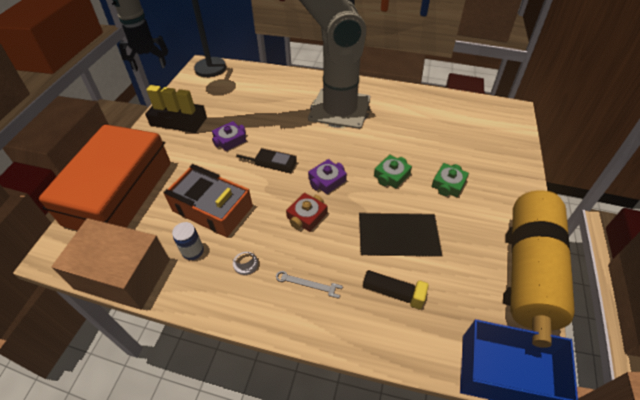

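View pics/t0.png

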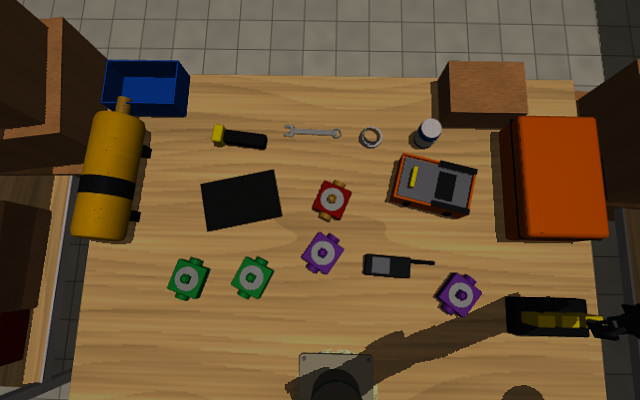

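Scene (s0) and top (t0) views: the case with grey lid is at top (433,185), with the handle at (413,177) towards the lip on the left. The red valve is at top (332,200) and the mat at (241,200).
Candidates that could be confused:
- Case: the small orange case (433,185) or the closed orange crate (555,178). I choose the small one, which has the grey lid and yellow handle.
- Valve: red (332,200), or purple (322,253) and (458,295), or green (188,279) and (252,277). I choose red.
- Yellow parts: handle (413,177), torch head (218,133), yellow rack (545,320). I choose the handle.

```bash
cat > h.py <<'E'
import numpy as np, cv2
from scipy.spatial.transform import Rotation as R
def cam(name,m,state=None):
    if name=="wrist":
        T=np.eye(4);T[:3,:3]=R.from_euler('xyz',state["tool_rot"]).as_matrix();T[:3,3]=state["eef_pos"]
        P=T@np.array(m["tool_from_camera"])
    else: P=np.array(m["pose"])
    return dict(f=200/np.tan(np.radians(m["fov_y"]/2)),c=np.array([m["cx"],m["cy"]]),k=m["k1"],P=P)
def ray(c,px):
    px=np.atleast_2d(np.array(px,float)); d=(px-c["c"])/c["f"]; s=d.copy()
    for _ in range(20): s=d/(1+c["k"]*(s**2).sum(1,keepdims=True))
    v=np.c_[s,np.ones(len(s))]@c["P"][:3,:3].T
    return c["P"][:3,3],v
def onz(c,px,z):
    o,v=ray(c,px); return o+v*((z-o[2])/v[:,2])[:,None]
def proj(c,p):
    q=(np.atleast_2d(p)-c["P"][:3,3])@c["P"][:3,:3]; s=q[:,:2]/q[:,2:]
    return s*(1+c["k"]*(s**2).sum(1,keepdims=True))*c["f"]+c["c"]
def tri(c1,p1,c2,p2):
    A=np.zeros((3,3));b=np.zeros(3);L=[]
    for c,p in((c1,p1),(c2,p2)):
        o,v=ray(c,p);v=v[0]/np.linalg.norm(v[0]);M=np.eye(3)-np.outer(v,v);A+=M;b+=M@o;L.append((M,o))
    x=np.linalg.solve(A,b); return x,[round(float(np.linalg.norm(M@(x-o))),1) for M,o in L]
def mask(im,lo,hi):
    return cv2.inRange(cv2.cvtColor(im,cv2.COLOR_BGR2HSV),np.array(lo),np.array(hi))
def blobs(m,amin=20,box=None):
    if box: 
        k=np.zeros_like(m);k[box[1]:box[3],box[0]:box[2]]=1;m=m*k
    cs,_=cv2.findContours(m,cv2.RETR_EXTERNAL,cv2.CHAIN_APPROX_NONE)
    return sorted([c for c in cs if cv2.contourArea(c)>=amin],key=cv2.contourArea,reverse=True)
def cen(c):
    M=cv2.moments(c);return np.array([M["m10"],M["m01"]])/M["m00"]
E
python3 - <<'E'
from cell import *; from h import *
np.set_printoptions(precision=1,suppress=True)
T=cam("top",camera_model("top"));S=cam("scene",camera_model("scene"))
t=cv2.imread("pics/t0.png");s=cv2.imread("pics/s0.png")
Y=([20,120,90],[35,255,255])
bt=blobs(mask(t,*Y),10,(390,150,440,200));bs=blobs(mask(s,*Y),10,(200,180,245,215))
pt,ps=cen(bt[0]),cen(bs[0]);print("handle",pt,ps,tri(T,pt,S,ps))
q=cv2.boxPoints(cv2.minAreaRect(bt[0]));print("handle top box z94",onz(T,q,99))
O=([3,120,60],[15,255,255])
b=blobs(mask(t,*O),50,(380,140,485,225));pts=np.vstack(b)
q=cv2.boxPoints(cv2.minAreaRect(pts));print("case box px",q,"\n",onz(T,q,84))
print("scene case",cv2.boxPoints(cv2.minAreaRect(np.vstack(blobs(mask(s,*O),50,(155,155,260,240))))))
m=mask(t,[0,0,0],[179,255,60]);b=blobs(m,500,(190,160,295,240));q=cv2.boxPoints(cv2.minAreaRect(b[0]));w=onz(T,q,3);print("mat",w,w.mean(0))
m=mask(s,[0,0,0],[179,255,60]);b=blobs(m,500,(340,200,460,265));q=cv2.approxPolyDP(b[0],6,True)[:,0];w=onz(S,q,3);print("mat S",q,w,w.mean(0))
# valve: brass/white disc
for n,im,c,bx in(("T",t,T,(305,170,360,230)),("S",s,S,(280,185,335,235))):
    r=blobs(mask(im,[0,150,60],[6,255,255])|mask(im,[174,150,60],[179,255,255]),20,bx);q=np.vstack(r);rc=cv2.minAreaRect(q);print("valve red",n,rc,onz(c,[rc[0]],40))
    g=blobs(mask(im,[0,0,110],[179,60,255]),20,bx)
    for x in g[:2]: print("  grey",cv2.contourArea(x),cv2.minAreaRect(x)[0],onz(c,[cv2.minAreaRect(x)[0]],40))
A=cv2.resize(t[140:240,300:490],None,fx=4,fy=4,interpolation=cv2.INTER_CUBIC);cv2.imwrite("pics/c1.png",A)
E
```

```text
handle [413.6 176.2] [222.5 195.8] (array([ 595.7, -208.8,   91.3]), [0.0, 0.0])
handle top box z94 [[ 566.7 -194.3   99. ]
 [ 624.8 -208.    99. ]
 [ 622.2 -220.4   99. ]
 [ 564.2 -206.6   99. ]]
case box px [[391.  196. ]
 [402.3 150.8]
 [479.2 170.1]
 [467.9 215.2]] 
 [[ 539.2 -145.9   84. ]
 [ 671.8 -179.7   84. ]
 [ 619.1 -397.    84. ]
 [ 489.1 -358.6   84. ]]
scene case [[137.4 200.2]
 [158.3 150.1]
 [258.8 192. ]
 [237.9 242.1]]
mat [[579.4 430.4   3. ]
 [631.2 201.9   3. ]
 [487.3 166.9   3. ]
 [437.3 390.    3. ]] [533.8 297.3   3. ]
mat S [[360 214]
 [362 254]
 [440 255]
 [433 215]] [[495.3 174.3   3. ]
 [632.3 206.4   3. ]
 [583.4 417.9   3. ]
 [445.7 387.9   3. ]] [539.2 296.6   3. ]
valve red T ((331.9101867675781, 199.15660095214844), (30.103822708129883, 29.46586036682129), 23.498565673828125) [[534.7  19.5  40. ]]
  grey 343.0 (332.0, 198.99998474121094) [[535.2  19.3  40. ]]
valve red S ((305.6930847167969, 209.2827606201172), (28.318511962890625, 32.38773727416992), 41.6335334777832) [[545.8  21.1  40. ]]
  grey 281.5 (306.5, 207.0) [[537.   21.1  40. ]]
```

View pics/c1.png

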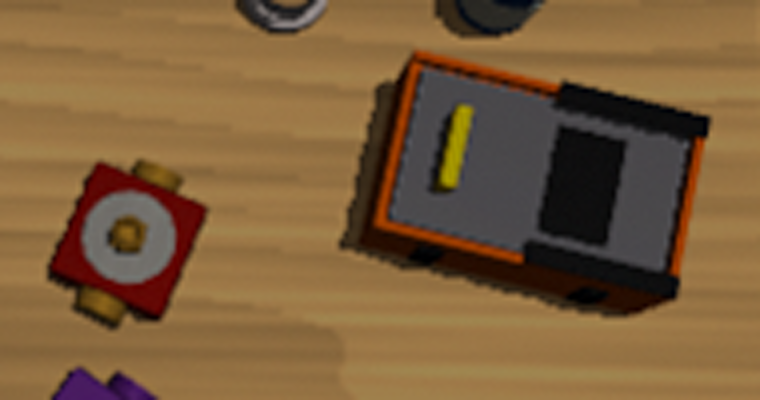

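The crop c1 confirms the choices: the small orange case with grey lid and yellow bar at crop (455,147), and the red valve with brass stem at crop (128,235). Moving above the handle.

```bash
cat >> h.py <<'E'
def go(st,p,yaw=None):
    M=R.from_euler('xyz',st["tool_rot"]).as_matrix()
    d=M.T@(np.array(p,float)-st["eef_pos"])/1000
    t=0 if yaw is None else st["tool_rot"][2]-yaw
    t=(t+np.pi)%(2*np.pi)-np.pi
    print("shift",d.round(4).tolist(),"turn",round(float(t),3))
E
python3 -c "
from cell import *;from h import *
go(read_state(),[594.5,-207.3,175],-.232)"
```

```text
shift [0.4719, -0.2327, 0.0559] turn 0.62
```

Request:
move_arm(series=[[[0.471, -0.232, 0.05], 0.62], [[0.471, -0.232, 0.05], 0.62], [[0.471, -0.232, 0.05], 0.62], [[0.471, -0.232, 0.05], 0.62], [[0.471, -0.232, 0.05], 0.62]], claw=0.7)

```text
clock: 0.72
eef_pos: [453.0, -366.9, 201.0]
tool_rot: [-3.14, 0.001, -0.233]
force: [1.1, -0.5, -0.5]
width: 59.6
```

```bash
python3 -c "
from cell import *;from h import *
go(read_state(),[594.5,-207.3,175],-.232)"
```

```text
shift [0.1009, -0.1879, 0.0261] turn -0.001
```

Request:
move_arm(series=[[[0.101, -0.188, 0.026], 0], [[0.101, -0.188, 0.026], 0], [[0.101, -0.188, 0.026], 0], [[0.101, -0.188, 0.026], 0], [[0.101, -0.188, 0.026], 0]])

```text
clock: 1.35
eef_pos: [596.0, -203.4, 174.0]
tool_rot: [-3.138, 0.003, -0.227]
force: [-1.0, -1.0, -0.0]
width: 60.0
```

Run:
```python
from cell import *; from h import *
st=read_state();im=get_image("wrist");cv2.imwrite("pics/w1.png",im)
C=cam("wrist",camera_model("wrist"),st)
print(st["eef_pos"],st["tool_rot"])
b=blobs(mask(im,[20,120,60],[35,255,255]),100)
for x in b[:2]:
    rc=cv2.minAreaRect(x);print(rc,onz(C,cv2.boxPoints(rc),99).round(1).tolist(),onz(C,[rc[0]],99))
```

```text
[ 596.04275059 -203.36382121  173.99499031] [-3.13838364e+00  2.57766509e-03 -2.26788787e-01]
((322.0, 204.5), (81.0, 16.0), 90.0) [[629.1, -209.4, 99.0], [626.6, -220.3, 99.0], [566.4, -207.1, 99.0], [569.1, -195.4, 99.0]] [[ 598.95603827 -208.28989975   99.        ]]
```

View pics/w1.png

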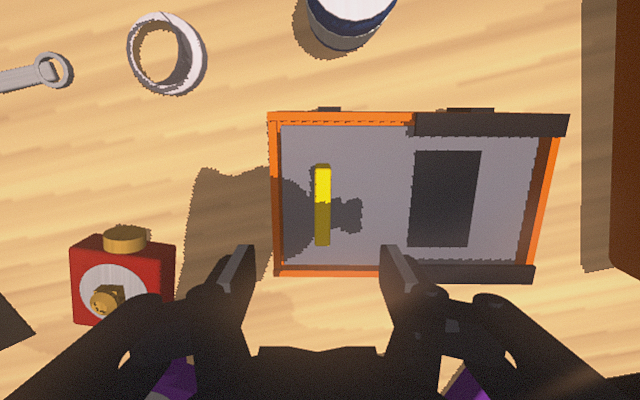

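w1: the handle bar is at (322,204), aligned with the jaws, with the case below it at (270-570,110-285) and the red valve at lower left (108,285). The wrist view and the two-view triangulation agree within 4 mm. Descending.

```bash
python3 -c "
from cell import *;from h import *
go(read_state(),[597,-208,80],-.229)"
```

```text
shift [0.0031, 0.0013, 0.0943] turn -0.001
```

Request:
move_arm(series=[[[0.003, 0.001, 0.03], 0], [[0.003, 0.001, 0.055], 0], [[0.003, 0.001, 0.075], 0], [[0.003, 0.001, 0.09], 0], [[0.003, 0.001, 0.094], 0]], claw=0.45)

```text
clock: 2.02
eef_pos: [595.8, -208.8, 79.6]
tool_rot: [-3.141, 0.004, -0.232]
force: [0.5, 0.1, -0.2]
width: 38.5
```

Request:
move_arm(series=[[[0, 0, 0], 0], [[0, 0, 0], 0], [[0, 0, 0], 0], [[0, 0, 0], 0]], claw=0)

```text
clock: 2.52
eef_pos: [596.3, -208.3, 80.4]
tool_rot: [-3.14, 0.004, -0.232]
force: [-1.2, 3.3, 3.8]
width: 10.7
```

Request:
move_arm(series=[[[0, 0, -0.004], 0], [[0, 0, -0.007], 0], [[0, 0, -0.0085], 0], [[0, 0, -0.0085], 0]])

```text
clock: 3.02
eef_pos: [596.1, -208.4, 88.8]
tool_rot: [-3.14, 0.004, -0.232]
force: [1.6, 1.1, -2.6]
width: 10.6
```

Run:
```python
from cell import *; from h import *
st=read_state();im=get_image("wrist");cv2.imwrite("pics/w2.png",im);print(st["eef_pos"],st["force"],st["torque"],st["width"])
```

```text
[ 596.12884363 -208.37016269   88.80285853] [ 1.6223546   1.13733751 -2.60867489] [ 0.44293065 -0.08033293  0.0103026 ] 10.589107028058393
```

View pics/w2.png

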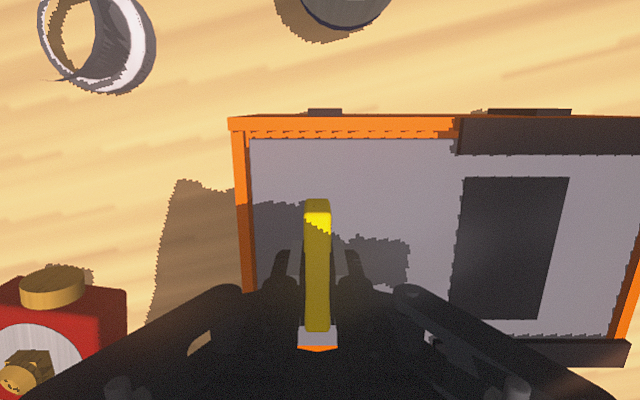

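w2: the bar is held at (317,265), and the lid is raised about 8 mm and level. Sliding along -tool y.

Request:
move_arm(series=[[[0, -0.012, 0], 0], [[0, -0.034, 0], 0], [[0, -0.06, 0], 0], [[0, -0.088, 0], 0], [[0, -0.116, 0], 0]])

```text
clock: 3.7
eef_pos: [623.3, -92.2, 88.9]
tool_rot: [-3.139, 0.004, -0.23]
force: [0.7, 0.0, -2.9]
width: 10.2
```

Request:
move_arm(series=[[[0, -0.012, 0], 0], [[0, -0.014, 0], 0], [[0, -0.014, -0.02], 0], [[0, -0.014, -0.05], 0], [[0, -0.014, -0.07], 0]])

```text
clock: 4.32
eef_pos: [626.8, -80.9, 160.3]
tool_rot: [-3.141, 0.003, -0.232]
force: [0.2, -0.4, -2.4]
width: 10.4
```

Run:
```python
from cell import *; from h import *
st=read_state();im=get_image("scene");cv2.imwrite("pics/s1.png",im[90:300,100:520])
print(st["eef_pos"],st["force"],st["torque"],st["width"])
go(st,[522,361,140],.223)
```

```text
[626.76052505 -80.93666371 160.25268775] [ 0.21613024 -0.35364624 -2.437986  ] [ 0.10647659 -0.04812944 -0.00111425] 10.422174195422267
shift [-0.2036, -0.406, 0.0212] turn -0.455
```

View pics/s1.png

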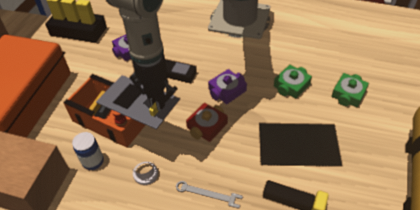

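s1: the lid is out of the case, held about level at crop (140,100), and the T key's yellow bar shows in the case at (98,103). Carrying it to the mat.

Request:
move_arm(series=[[[-0.03, -0.06, 0.01], -0.09], [[-0.06, -0.12, 0.01], -0.18], [[-0.09, -0.18, 0.01], -0.27], [[-0.12, -0.24, 0.01], -0.36], [[-0.15, -0.295, 0.01], -0.455]])

```text
clock: 5.0
eef_pos: [554.2, 225.2, 152.7]
tool_rot: [3.141, -0.002, 0.224]
force: [1.5, -0.4, -2.6]
width: 10.9
```

Run:
```python
from cell import *; from h import *
st=read_state();print(st["eef_pos"],st["tool_rot"])
go(st,[522,361,100],.223)
```

```text
[554.16289538 225.22160282 152.65566947] [ 3.14133806e+00 -2.36058613e-03  2.23826637e-01]
shift [-0.0013, -0.1395, 0.0526] turn 0.001
```

Request:
move_arm(series=[[[0, -0.045, 0.02], 0], [[0, -0.09, 0.04], 0], [[0, -0.125, 0.05], 0], [[-0.001, -0.139, 0.052], 0], [[-0.001, -0.139, 0.052], 0]])

```text
clock: 5.62
eef_pos: [522.7, 360.0, 100.5]
tool_rot: [3.14, -0.002, 0.224]
force: [-0.4, 0.0, -2.9]
width: 10.8
```

Run:
```python
from cell import *; from h import *
st=read_state();print(st["eef_pos"],st["tool_rot"])
go(st,[522,361,15],.223)
```

```text
[522.65250129 360.01837122 100.46477478] [ 3.14048399e+00 -2.39426223e-03  2.24179604e-01]
shift [-0.0006, -0.0012, 0.0855] turn 0.001
```

Request:
move_arm(series=[[[0, -0.001, 0.03], 0], [[0, -0.001, 0.055], 0], [[0, -0.001, 0.072], 0], [[0, -0.001, 0.08], 0], [[0, -0.001, 0.083], 0]])

```text
clock: 6.25
eef_pos: [523.2, 360.4, 17.6]
tool_rot: [3.14, -0.003, 0.223]
force: [0.1, 0.5, -1.7]
width: 10.4
```

Request:
move_arm(series=[[[0, 0, 0.002], 0], [[0, 0, 0.003], 0], [[0, 0, 0.004], 0]])

```text
clock: 6.62
eef_pos: [523.5, 360.6, 14.0]
tool_rot: [3.141, -0.004, 0.224]
force: [-0.1, 0.6, -1.5]
width: 10.6
```

Request:
move_arm(series=[[[0, 0, 0.001], 0], [[0, 0, 0.002], 0]])

```text
clock: 6.88
eef_pos: [523.6, 360.7, 13.3]
tool_rot: [3.141, -0.004, 0.224]
force: [-3.5, -1.6, 14.4]
width: 10.7
```

Request:
move_arm(series=[[[0, 0, 0], 0], [[0, 0, 0], 0], [[0, 0, -0.01], 0], [[0, 0, -0.05], 0], [[0, 0, -0.1], 0]], claw=0.35)

```text
clock: 7.5
eef_pos: [522.7, 360.3, 114.0]
tool_rot: [3.14, -0.002, 0.224]
force: [1.0, 0.3, -0.2]
width: 30.0
```

Run:
```python
from cell import *; from h import *
st=read_state();print(st["eef_pos"],st["force"],st["width"])
im=get_image("scene");a=im[90:300,100:520]
w=get_image("wrist");cv2.imwrite("pics/m.png",np.vstack([cv2.resize(a,(640,320)),cv2.resize(w,(448,280),interpolation=cv2.INTER_AREA) if 0 else cv2.copyMakeBorder(cv2.resize(w,(448,280)),0,0,0,192,cv2.BORDER_CONSTANT)]))
cv2.imwrite("pics/s2.png",im)
# bar of the key in case, scene+top
t=get_image("top");cv2.imwrite("pics/t2.png",t)
T=cam("top",camera_model("top"));S=cam("scene",camera_model("scene"))
Y=([20,120,60],[35,255,255])
for n,i,c,bx in(("T",t,T,(385,145,480,220)),("S",im,S,(155,155,260,240))):
    for x in blobs(mask(i,*Y),6,bx):
        rc=cv2.minAreaRect(x);print(n,rc,onz(c,cv2.boxPoints(rc),66).round().tolist())
```

```text
[522.65408741 360.25974329 113.95888787] [ 1.03972728  0.29385897 -0.24572304] 30.042796352014054
T ((447.5, 187.5), (27.0, 5.0), 90.0) [[610.0, -305.0, 66.0], [611.0, -319.0, 66.0], [531.0, -316.0, 66.0], [531.0, -302.0, 66.0]]
```

View pics/m.png

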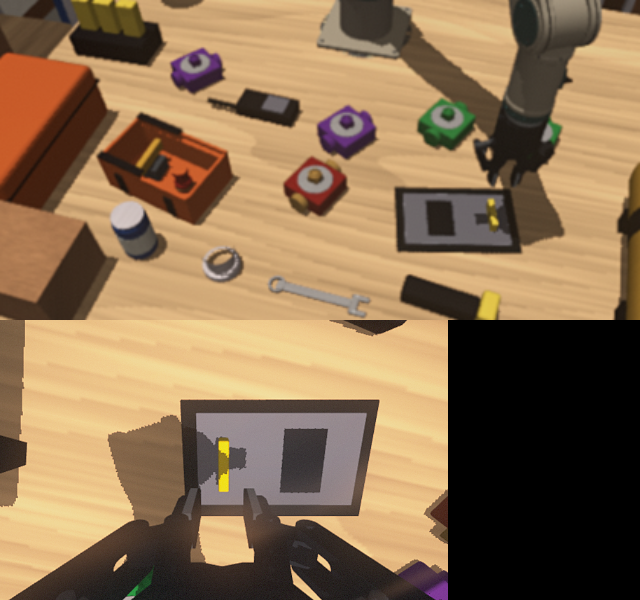

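m.png: the lid lies flat and centred on the mat, handle up (scene half (490,213)). The key is in the rear half of the case at (150,155), with the red nozzle in the front half at (183,178). Going above the key.

```bash
python3 -c "
from cell import *;from h import *
go(read_state(),[571,-311,170],-.229)"
```

```text
shift [-0.1042, 0.6663, -0.0553] turn 0.453
```

Request:
move_arm(series=[[[-0.01, 0.05, -0.055], 0.09], [[-0.02, 0.11, -0.055], 0.18], [[-0.03, 0.17, -0.055], 0.27], [[-0.035, 0.23, -0.055], 0.36], [[-0.045, 0.29, -0.055], 0.453]], claw=0.6)

```text
clock: 8.28
eef_pos: [544.8, 69.9, 170.5]
tool_rot: [-3.136, -0.008, -0.232]
force: [1.3, -1.1, -1.1]
width: 51.3
```

```bash
python3 -c "
from cell import *;from h import *
st=read_state();print(st['eef_pos']);go(st,[571,-311,170],-.229)"
```

```text
[544.83431502  69.87270419 170.53586475]
shift [0.1131, 0.3646, -0.0007] turn -0.003
```

Run:
```python
from cell import *; from h import *
st=read_state();im=get_image("wrist");cv2.imwrite("pics/wv.png",im)
C=cam("wrist",camera_model("wrist"),st);print(st["eef_pos"],st["tool_rot"],proj(C,[[535,20,40],[535,20,63]]))
np.savez("wv.npz",P=C["P"])
```

```text
[544.83431502  69.87270419 170.53586475] [-3.13579444 -0.00786928 -0.23220294] [[373.74278573 189.86796196]
 [378.37904076 196.60432755]]
```

Request:
move_arm(series=[[[0.02, 0.06, 0], 0], [[0.04, 0.122, 0], 0], [[0.058, 0.184, 0], 0], [[0.077, 0.246, 0], 0], [[0.095, 0.305, 0], 0]])

```text
clock: 8.95
eef_pos: [560.9, -241.6, 171.6]
tool_rot: [3.14, -0.009, -0.247]
force: [1.5, 0.7, -0.9]
width: 50.9
```

```bash
python3 -c "
from cell import *;from h import *
st=read_state();print(st['eef_pos']);go(st,[571,-311,170],-.229)"
```

```text
[ 560.88152553 -241.60508745  171.57436159]
shift [0.0267, 0.0648, 0.0019] turn -0.018
```

Request:
move_arm(series=[[[0.012, 0.03, 0], -0.01], [[0.024, 0.058, 0.001], -0.018], [[0.027, 0.065, 0.002], -0.018], [[0.027, 0.065, 0.002], -0.018]])

```text
clock: 9.45
eef_pos: [570.8, -310.2, 169.0]
tool_rot: [3.141, -0.007, -0.229]
force: [-0.3, -1.2, 1.4]
width: 51.6
```

Run:
```python
from cell import *; from h import *
st=read_state();im=get_image("wrist");cv2.imwrite("pics/w3.png",im)
C=cam("wrist",camera_model("wrist"),st);print(st["eef_pos"],st["tool_rot"])
for x in blobs(mask(im,[20,120,60],[35,255,255]),60)[:3]:
    rc=cv2.minAreaRect(x);print(rc,onz(C,cv2.boxPoints(rc),66).round(1).tolist(),onz(C,[rc[0]],66))
v=cv2.imread("pics/wv.png")[90:300,270:480]
cv2.imwrite("pics/c3.png",np.hstack([im[:,100:540],cv2.resize(v,(355,400),interpolation=cv2.INTER_CUBIC)]))
```

```text
[ 570.78627068 -310.18930066  169.04997597] [ 3.14113581 -0.00686231 -0.22877514]
((315.7810974121094, 195.613525390625), (95.24114990234375, 16.843957901000977), 81.02737426757812) [[613.2, -307.3, 66.0], [612.3, -320.4, 66.0], [532.4, -314.7, 66.0], [533.3, -300.4, 66.0]] [[ 574.48410571 -310.83030452   66.        ]]
```

View pics/c3.png

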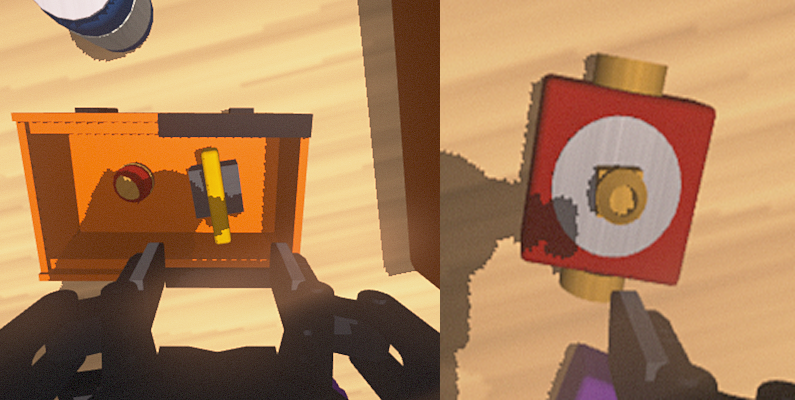

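c3, left: key bar at (215,195), turned about 0.15 rad from the case; nozzle at (133,182). Right: the red valve's stem, with the square's side roughly along the picture axes at (617,165), i.e. world yaw about -0.23.

```bash
python3 -c "
from cell import *;from h import *
st=read_state();go(st,[572.5,-310.6,45],-.08)"
```

```text
shift [0.0008, 0.001, 0.1243] turn -0.148
```

Request:
move_arm(series=[[[0.001, 0.001, 0.02], -0.05], [[0.001, 0.001, 0.045], -0.1], [[0.001, 0.001, 0.07], -0.148], [[0.001, 0.001, 0.09], -0.148], [[0.001, 0.001, 0.105], -0.148]], claw=0.42)

```text
clock: 10.12
eef_pos: [572.7, -309.3, 63.3]
tool_rot: [3.141, -0.006, -0.079]
force: [0.3, 0.2, 0.2]
width: 35.9
```

```bash
python3 -c "
from cell import *;from h import *
st=read_state();print(st['force']);go(st,[572.5,-310.6,45],-.08)"
```

```text
[0.2624689  0.23805662 0.15086516]
shift [-0.0002, 0.0013, 0.0183] turn 0.001
```

Request:
move_arm(series=[[[0, 0.001, 0.01], 0], [[0, 0.001, 0.017], 0], [[0, 0.001, 0.018], 0]])

```text
clock: 10.5
eef_pos: [572.7, -310.4, 45.1]
tool_rot: [3.141, -0.006, -0.079]
force: [-0.6, 0.3, 0.5]
width: 36.2
```

Request:
move_arm(series=[[[0, 0, 0], 0], [[0, 0, 0], 0], [[0, 0, 0], 0], [[0, 0, 0], 0]], claw=0)

```text
clock: 11.0
eef_pos: [573.1, -310.5, 45.7]
tool_rot: [3.141, -0.007, -0.079]
force: [0.4, 0.1, 3.5]
width: 12.8
```

Request:
move_arm(series=[[[0, 0, -0.015], 0], [[0, 0, -0.045], 0], [[0, 0, -0.085], 0], [[0, 0, -0.12], 0], [[0, 0, -0.135], 0]])

```text
clock: 11.62
eef_pos: [572.7, -310.9, 183.1]
tool_rot: [3.14, -0.01, -0.079]
force: [-0.5, -0.3, -4.7]
width: 12.5
```

Run:
```python
from cell import *; from h import *
st=read_state();im=get_image("wrist");cv2.imwrite("pics/w4.png",im)
C=cam("wrist",camera_model("wrist"),st);print(st["eef_pos"],st["force"])
for x in blobs(mask(im,[20,120,60],[35,255,255]),60)[:3]:
    rc=cv2.minAreaRect(x);print(rc,proj(C,[st["eef_pos"]+[40,0,25],st["eef_pos"]+[0,0,25]]))
# valve axis from wv (disc at z=40) for each view
W=cam("wrist",camera_model("wrist"),st);W["P"]=np.load("wv.npz")["P"]
v=cv2.imread("pics/wv.png")
T=cam("top",camera_model("top"));t=cv2.imread("pics/t2.png")
S=cam("scene",camera_model("scene"));s=cv2.imread("pics/s2.png")
for n,i,c,bx in(("W",v,W,(290,120,460,260)),("T",t,T,(305,170,360,230)),("S",s,S,(280,185,335,235))):
    r=np.vstack(blobs(mask(i,[0,0,110],[179,70,255]),20,bx)[:1]);e=cv2.fitEllipse(cv2.convexHull(r));print(n,e,onz(c,[e[0]],40))
go(st,[536,20,180],-.23)
cv2.imwrite("pics/c4.png",cv2.resize(v[145:245,320:440],None,fx=5,fy=5,interpolation=cv2.INTER_CUBIC))
```

```text
[ 572.71677219 -310.94500439  183.14177683] [-0.4623512  -0.31546547 -4.70229451]
((317.0, 226.5), (81.0, 32.0), 90.0) [[306.64953526 191.0741091 ]
 [314.98803169 282.47287958]]
((317.0, 315.5), (28.0, 71.0), 0.0) [[306.64953526 191.0741091 ]
 [314.98803169 282.47287958]]
W ((373.7843322753906, 187.407958984375), (72.84317779541016, 77.02005004882812), 63.2952766418457) [[537.22231605  19.55052764  40.        ]]
T ((331.8793640136719, 198.93606567382812), (22.303232192993164, 22.559131622314453), 93.00634765625) [[535.36175637  19.60597466  40.        ]]
S ((306.3935241699219, 207.21914672851562), (17.43351936340332, 22.584285736083984), 85.24295043945312) [[537.86705636  21.00829275  40.        ]]
shift [-0.0629, -0.327, 0.0019] turn 0.151
```

View pics/w4.png

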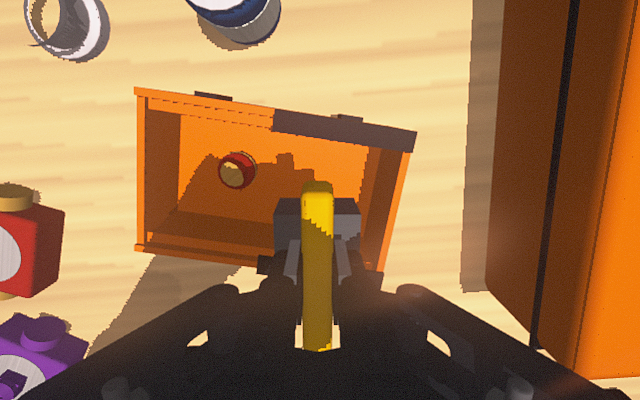

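View pics/c4.png

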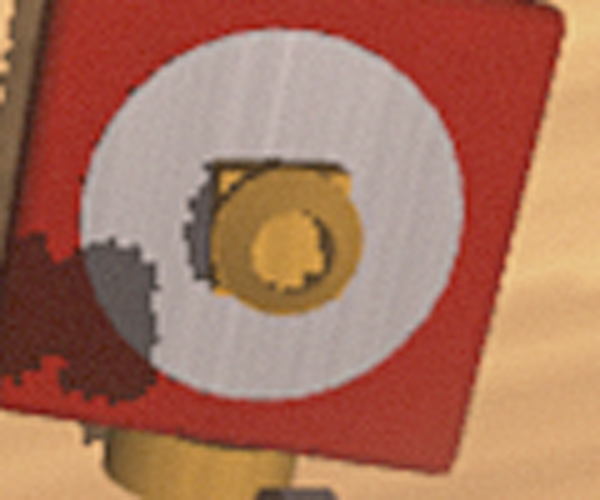

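w4: the key is held square at (317,265), the hub hangs clear, and the nozzle is upright in the case at (237,170). c4: the stem's square sides run along the picture axes (top side (215,163)-(350,165)), so the key should go on at yaw about -0.23, after a check of the offset along the bar.

Run:
```python
from cell import *; from h import *
st=read_state();C=cam("wrist",camera_model("wrist"),st);e=st["eef_pos"];M=R.from_euler('xyz',st["tool_rot"]).as_matrix()
for n,p,z,l in(("bar end",[317,181],e[2]+21,40),("hub edge L",[275,199],e[2]-5,22),("hub edge R",[360,199],e[2]-5,22)):
    d=M.T@(onz(C,[p],z)[0]-e);print(n,d.round(1),"key centre along tool x",round(d[0]-l,1))
```

```text
bar end [ 43.2   0.9 -20.5] key centre along tool x 3.2
hub edge L [ 28.3 -19.8   5.3] key centre along tool x 6.3
hub edge R [28.3 22.   5.4] key centre along tool x 6.3
```

Request:
move_arm(series=[[[-0.011, -0.055, 0], 0.05], [[-0.022, -0.115, 0], 0.1], [[-0.034, -0.175, 0], 0.151], [[-0.045, -0.235, 0], 0.151], [[-0.055, -0.285, 0], 0.151]])

```text
clock: 12.3
eef_pos: [539.4, -19.7, 181.6]
tool_rot: [3.141, -0.008, -0.229]
force: [1.1, -0.6, -4.3]
width: 12.6
```

```bash
python3 -c "
from cell import *;from h import *
st=read_state();print(st['eef_pos'],st['tool_rot']);go(st,[536.8,20,120],-.232)"
```

```text
[539.37807847 -19.6821836  181.55934317] [ 3.14125898 -0.00846883 -0.22877404]
shift [-0.012, -0.0381, 0.0614] turn 0.003
```

Request:
move_arm(series=[[[-0.007, -0.02, 0.02], 0.003], [[-0.012, -0.034, 0.045], 0.003], [[-0.013, -0.038, 0.06], 0.003], [[-0.013, -0.038, 0.062], 0.003], [[-0.013, -0.038, 0.062], 0.003]])

```text
clock: 12.92
eef_pos: [536.3, 18.8, 119.6]
tool_rot: [3.141, -0.009, -0.233]
force: [-0.0, -0.2, -3.1]
width: 12.6
```

```bash
python3 -c "
from cell import *;from h import *
st=read_state();print(st['eef_pos'],st['force'],st['torque']);go(st,[535.5,20,100],-.232)"
```

```text
[536.26192464  18.80040872 119.64858437] [-0.02183309 -0.18938553 -3.06574575] [-0.04063262  0.00378659 -0.0066058 ]
shift [-0.0012, -0.001, 0.0196] turn -0.001
```

Request:
move_arm(series=[[[-0.001, -0.001, 0.008], 0], [[-0.001, -0.001, 0.015], 0], [[-0.001, -0.001, 0.02], 0], [[-0.001, -0.001, 0.023], 0]])

```text
clock: 13.42
eef_pos: [535.6, 19.9, 96.3]
tool_rot: [3.141, -0.009, -0.234]
force: [0.2, 0.1, -2.8]
width: 13.0
```

Request:
move_arm(series=[[[0, 0, 0.002], 0], [[0, 0, 0.004], 0], [[0, 0, 0.006], 0]])

```text
clock: 13.8
eef_pos: [536.4, 19.8, 90.4]
tool_rot: [3.141, -0.01, -0.234]
force: [1.6, 0.6, -2.2]
width: 12.7
```

Request:
move_arm(series=[[[0, 0, 0.002], 0], [[0, 0, 0.004], 0], [[0, 0, 0.005], 0]])

```text
clock: 14.18
eef_pos: [536.4, 19.7, 85.3]
tool_rot: [3.141, -0.01, -0.234]
force: [0.4, -0.1, -3.5]
width: 12.6
```

Request:
move_arm(series=[[[0, 0, 0.002], 0], [[0, 0, 0.004], 0], [[0, 0, 0.006], 0]])

```text
clock: 14.55
eef_pos: [536.5, 19.7, 79.1]
tool_rot: [3.141, -0.01, -0.234]
force: [0.7, -0.2, -3.3]
width: 12.6
```

Request:
move_arm(series=[[[0, 0, 0.001], 0], [[0, 0, 0.002], 0], [[0, 0, 0.002], 0]])

```text
clock: 14.92
eef_pos: [536.6, 19.8, 77.6]
tool_rot: [3.141, -0.011, -0.234]
force: [-0.1, 0.4, 3.1]
width: 13.0
```

Contact came at 77.6, where home is expected at about 77. A light press and a small turn will confirm it by feel.

Request:
move_arm(series=[[[0, 0, 0.001], 0], [[0, 0, 0.001], 0.05], [[0, 0, 0.001], -0.05], [[0, 0, 0.001], 0]])

```text
clock: 15.42
eef_pos: [537.3, 19.4, 77.6]
tool_rot: [3.142, -0.012, -0.234]
force: [0.3, -1.4, 5.8]
width: 13.1
```

Request:
move_arm(series=[[[0, 0, 0], 0], [[0, 0, 0], 0], [[0, 0, -0.01], 0], [[0, 0, -0.04], 0], [[0, 0, -0.1], 0]], claw=0.4)

```text
clock: 16.05
eef_pos: [534.5, 19.8, 177.3]
tool_rot: [3.14, -0.008, -0.234]
force: [2.0, 0.4, -0.1]
width: 34.4
```

Request:
move_arm(series=[[[-0.03, 0, -0.03], 0], [[-0.06, 0, -0.04], 0], [[-0.08, 0, -0.04], 0], [[-0.08, 0, -0.04], 0]])

```text
clock: 16.55
eef_pos: [455.2, 38.9, 217.4]
tool_rot: [3.141, -0.007, -0.232]
force: [0.7, -0.2, 1.0]
width: 33.9
```

Run:
```python
from cell import *; from h import *
st=read_state();print(st["eef_pos"],st["force"])
s=get_image("scene");t=get_image("top");w=get_image("wrist")
for n,i in(("s9",s),("t9",t),("w9",w)): cv2.imwrite(f"pics/{n}.png",i)
T=cam("top",camera_model("top"));S=cam("scene",camera_model("scene"));W=cam("wrist",camera_model("wrist"),st)
P={}
for n,i,c in(("T",t,T),("S",s,S),("W",w,W)):
    u=proj(c,[[536.5,20,95]])[0].astype(int);r=110 if n=="W" else 28
    for x in blobs(mask(i,[20,120,60],[35,255,255]),15,(max(u[0]-r,0),max(u[1]-r,0),u[0]+r,u[1]+r))[:2]:
        rc=cv2.minAreaRect(x);print(n,u,rc,onz(c,[rc[0]],98))
        P.setdefault(n,cen(x))
for a,b in(("T","S"),("W","T"),("W","S")):
    if a in P and b in P: print(a,b,tri(dict(T=T,S=S,W=W)[a],P[a],dict(T=T,S=S,W=W)[b],P[b]))
a=cv2.resize(s[100:300,140:460],(640,400));cv2.imwrite("pics/c9.png",np.hstack([a[:, :400],w[:,120:520]]))
```

```text
[455.24277378  38.85385493 217.37191016] [ 0.68829101 -0.1677791   0.97950005]
W [315  93] ((317.0, 95.0), (104.0, 16.0), 90.0) [[534.92426739  19.1243586   98.        ]]
```

View pics/c9.png

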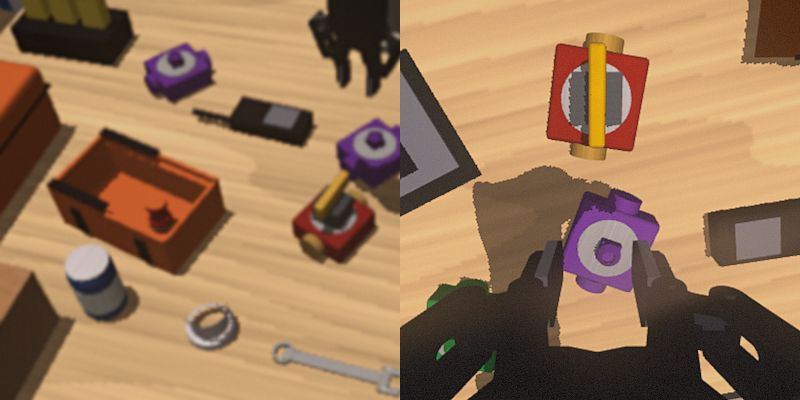

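Run:
```python
from cell import *; from h import *
st=read_state();W=cam("wrist",camera_model("wrist"),st);S=cam("scene",camera_model("scene"));s=cv2.imread("pics/s9.png");w=cv2.imread("pics/w9.png")
d=np.array([np.cos(-.232),np.sin(-.232)])*40
k=onz(W,[[317,95]],98)[0][:2]
for z in(98,110): print(z,proj(W,[[*(k+d),z],[*(k-d),z]]).round(1).tolist())
b=blobs(mask(s,[14,90,60],[35,255,255]),15,(275,165,345,240))
print([(cv2.boundingRect(x),cen(x).round(1).tolist()) for x in b])
bw=blobs(mask(w,[20,120,60],[35,255,255]),100,(280,30,350,160))[0]
print("W",cv2.boundingRect(bw))
for z in (72,85,98,110): print("S",z,proj(S,[[*(k+d),z],[*(k-d),z]]).round(1).tolist())
```

```text
98 [[316.9, 39.5], [317.1, 145.9]]
110 [[316.9, 35.8], [317.1, 147.5]]
[((275, 165, 70, 75), [306.6, 208.1])]
W (309, 43, 17, 105)
S 72 [[298.1, 209.5], [311.8, 190.5]]
S 85 [[297.9, 206.6], [311.7, 187.6]]
S 98 [[297.7, 203.6], [311.6, 184.5]]
S 110 [[297.4, 200.8], [311.5, 181.7]]
```

The bar is 105 px long in the wrist view, against 106 expected at home height and 112 if it sat 12 mm high. So the key is home, and I'm handing in.

```bash
python3 -c "
from cell import *
finish_job();print(read_state()['clock'])"
```

```text
the job is handed in; nothing more can be done
the job is handed in; nothing more can be done
```

The job is handed in after about 17 s on the robot's clock: the lid is on the mat and the key is home on the red valve. No verdict was reported.

- **Lid:** I raised it level about 8.5 mm, slid it about 130 mm out of its grooves, and laid it on the mat. It looked flat, handle up, centred and lined up when I checked just after letting go.
- **Key:** I set it on the stem at the angle I had read from the picture, so it went past the square without any turning. It stopped at tool height 77.6 mm (77 expected at home) and stayed there when I pressed lightly (about 6–9 N) and commanded ±0.05 rad. In the wrist view the bar measured 105 px, against 106 expected at home and 112 if it sat 12 mm high.
- **Other things:** The nozzle was upright in the case in the last picture, and the bystanders in view showed no sign of being moved. I judged both by eye only.

**Failed or disagreeing checks:** The final attempt to locate the key's bar in the scene and top cameras found no usable blob, so the last height check rests on the wrist view and the contact height. The wrist and top cameras also differed by 2–4 mm in x throughout, and I used averages.

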